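# Unstack the specimen containers onto their stations

### The arm

A 6-joint arm with a two-finger parallel gripper is mounted at the origin on the work surface. World frame = base frame: x ahead of the robot, y to its left, z up, the work surface at z = 0. Lengths are in m, angles in rad, forces in N, time in s.
With the tool pointing down it reaches from about 0.425 to 0.95 m from the base axis. Payload 3.5 kg.
Tool frame: the origin (TCP) lies midway between the tips of the shut fingers; the grasp point (between the pads) lies 19 mm behind it; z points along the fingers, y is the direction in which the jaws open and shut (so a half turn about z gives the same grasp; the last joint's range is limited). The gripper opens to 85 mm and grips with 20 to 120 N. Pads are 22 mm wide; open, the fingers measure 114 mm over their backs; the gripper's body (76 mm by 85 mm) begins 54 mm behind the grasp point. The pads swing forward as they close: fully open they stand 13 mm farther back than shut.
Start: joints at [-1.429, 0.286, 1.577, -0, 1.279, -0.15], TCP at [0.194, -0.646, 0.231] pointing down, gripper open.
Joint ranges: [-2.77, 2.77], [-0.9, 2.22], [0.21, 2.48], [-1.53, 4.67], [0.24, 2.81], [-2.84, 2.84]. Speed limits (rad/s): [2.79, 2.79, 3.14, 3.14, 3.14, 3.14].

### API

Orientations are given as a unit quaternion [x, y, z, w].
In Python, from plant import * gives the robot as it stands.
- The arm moves only by the shell command python3 -m jog 'ROWS' [FORCE]. ROWS is a JSON object of lists of equal length, an entry for each row: "travel": the shift along the world's x, y, z in mm, a list of three; "dr": the turn, a rotation vector about the world's x, y, z in degrees, a list of three; "jaw": the closure in counts, from 0 (fully open) to 255 (shut). In form: {"travel": [[x, y, z], ...], "dr": [[wx, wy, wz], ...], "jaw": [jaw, ...]}. A call has 1 to 5 rows; each row shifts and turns the commanded pose from where the row before left it; what a row does not reach is not made up. A row lasts 1/12 s, in which the tool goes at most 41.7 mm and 7.16 degrees, less where a joint would pass 70% of its speed; a pose out of reach is approached as far as the arm can. A call is refused whole if a number of a shift passes 41.7 or a number of a turn 7.16, either way. A call with a gripper value outside its range is refused whole. The fingers move at their own pace and stop on an object; FORCE is the grip in N (left out, the last holds). Time passes only in rows, so rows that do not move let the fingers close. It gives the time, the measured TCP pose, the force and the opening at its end, in the units of the state.
- get_state(): the state, without advancing time (a new reading comes with each control period).
- read_camera(name): name is "scene" or "top" or "wrist"; returns the picture (480x640x3 uint8, red, green, blue); there is no depth.
- camera_info(name): a dict with "K" (3x3 intrinsics, pixels), "R" (3x3) and "t" (3): a world point X has camera coordinates R X + t; the wrist camera has in their place "mount" (4x4, takes a point from camera to tool coordinates, whose origin is the TCP and whose axes are the flange's). Camera axes: x right, y down, z forward; pixel columns grow to the right and rows downward; lengths in m; the calibration is good to about 2 mm. A picture is of the moment at which its call begins: read the wrist's pose just before it. camera_info takes no time and is no camera call.
- sign_off(): hands the job in, once; it reports no verdict.
The state is a dict: "time": time; "qpos": joint angles; "dq": joint speeds; "joint_efforts": joint torques, N m; "eef_pos": TCP position; "tcp_rot": TCP orientation; "contact_force": force on the tool from outside, world axes, zero at the start; "wrist_torque": the same for the moment, N m; "opening": opening from 0.0 (shut) to 1.0 (fully open).
Only numpy, scipy, OpenCV 4.12 (cv2) and the standard library are available. Lean on these libraries where they do the work, as an engineer would, in place of code of your own. Each camera call takes 0.05 s, during which the arm holds its last target. There are 200 camera calls.

### The job

Take the two stacks of specimen containers apart and set each container upright in the middle of its own station: the wide white dish on the glass of the light base, the square white block on the balance pan, the oblong slide case flat in the slide tray and lengthwise between its end lips, the round tin in the well of the dry block, and the small vial in the vial cup. Never let any of them tip over, and leave them all released and at rest.

Things in the scene. Friction and masses are not known exactly. Their poses are not given: they have to be found in the camera images.
- dish: wide round closed dish, white plastic, 66 mm diameter, 22 mm high, flat top, about 90 g. Always the bottom of one of the two stacks, standing on the bench. Origin at the centre of its underside, z up. Its place is the light base.
- block: square staining block, white glazed ceramic, 60 x 60 mm (along its x and y), 22 mm high, flat top, about 150 g. Always the bottom of the other stack, standing on the bench. Origin at the centre of its underside, z up. Its place is the balance pan.
- case: flat oblong slide case, grey plastic with a black seam, 78 mm long (its x) x 30 mm wide (its y) x 24 mm high, about 50 g. Starts lying on top of the dish or of the block, which changes from start to start; its ends may overhang what it lies on. Origin at the centre of its underside, z up. Its place is the slide tray.
- tin: round aluminium tin, 44 mm diameter, 24 mm high, about 60 g. Starts on top of the block or of the dish, whichever does not carry the case. Origin at the centre of its underside, z up. Its place is the well of the dry block.
- vial: small amber vial with a white cap, 24 mm diameter, 34 mm high overall, about 20 g. Always starts standing on top of the tin. Origin at the centre of its underside, z up. Its place is the vial cup.
- light_base: microscope light base: black box 100 x 100 mm, 28 mm high, with a round glass window 84 mm in diameter whose flat top is 32 mm above the bench; a small grey knob sticks out 12 mm from one side. Fixed to the bench for the run, at a different spot and yaw each start; origin on the bench surface, directly under the centre of the resting place, z up. 
- balance: small bench balance: white body 24 mm high, 100 mm wide (y), reaching from 67 mm on the -x side of the origin to 47 mm on the +x side, with a dark display strip on the -x side and a square flat steel pan 84 x 84 mm whose top is 30 mm above the bench. Fixed to the bench for the run, at a different spot and yaw each start; origin on the bench surface, directly under the centre of the resting place, z up. 
- slide_tray: slide tray: dark steel plate 110 mm long (its x) x 60 mm wide (its y), 5 mm thick, with an upright lip 6 mm thick across each end, lip tops 12 mm above the bench, 98 mm clear between the lips; the long sides are open. The case lies flat on the plate, lengthwise between the lips (along the tray's x, either way round). Fixed to the bench for the run, at a different spot and yaw each start; origin on the bench surface, directly under the centre of the resting place, z up. 
- dry_block: dry block: square aluminium block 90 x 90 mm, 30 mm high, with one round well in its top, 63 mm in diameter and 10 mm deep (well floor 20 mm above the bench). Fixed to the bench for the run, at a different spot and yaw each start; origin on the bench surface, directly under the centre of the resting place, z up. 
- vial_cup: vial cup: low black round cup, 58 mm outside and 42 mm inside diameter, rim 18 mm above the bench, inner floor 5 mm above the bench. Fixed to the bench for the run, at a different spot and yaw each start; origin on the bench surface, directly under the centre of the resting place, z up. 
Mind the look-alikes: they are no part of the job. Leave any blue or pink look-alike of the case alone. What is shaped like the block but turquoise is not meant.

How it is judged:
At the end, for the whole second after the job is handed in: Each container is at rest, upright within 0.12 rad, its centre within 14 mm horizontally of its own station's centre and its underside within 4 mm of that station's resting surface (glass, pan, tray plate, well floor, cup floor); the case lies within 0.22 rad of the tray's length (horizontal distance between dish and light_base below 0.014 m and z of dish in the frame of light_base between 0.028 and 0.036 m and angle between each of dish, block, case, tin, vial's own z axis and vertical below 0.12 rad and linear speed of each of dish, block, case, tin, vial below 0.02 m/s and horizontal distance between block and balance below 0.014 m and z of block in the frame of balance between 0.026 and 0.034 m and horizontal distance between case and slide_tray below 0.014 m and z of case in the frame of slide_tray between 0.001 and 0.009 m and horizontal distance between tin and dry_block below 0.014 m and z of tin in the frame of dry_block between 0.016 and 0.024 m and horizontal distance between vial and vial_cup below 0.014 m and z of vial in the frame of vial_cup between 0.001 and 0.009 m and angle between the x axis of case and the x axis of slide_tray, either way round below 0.22 rad); the robot touches nothing.
It fails at once if a container is tipped over (more than 0.7 rad from upright) (angle between any of dish, block, case, tin, vial's own z axis and vertical above 0.7 rad).
It also fails if it takes over 131 s, if anything falls off the work surface, if the arm or the gripper's body presses on something with over 40 N, if the wrist force passes 120 N, or if a joint passes its speed limit or range.

## Working session

There is one attempt and no reset: what is moved stays moved. The work goes in short steps, Python scripts to look and compute and a shell command to move; the robot and the scene stay as the last step left them, time stands still between calls to the robot, and variables do not carry over. Pictures are saved under pics/ and viewed, about 12 in all and at most 16, crops included, and the job is handed in when it is done.

```bash
ls; mkdir -p pics; python3 - <<'E'
from plant import *
import cv2,numpy as np
print(get_state())
for n in("top","scene"):
    im=read_camera(n); cv2.imwrite(f"pics/{n}0.png",im[:,:,::-1]); c=camera_info(n); print(n,{k:np.round(v,4).tolist() if not isinstance(v,str) else v for k,v in c.items()})
print(camera_info("wrist"))
E
```

```text
pics
{'time': 0.0, 'qpos': array([-1.42900215e+00,  2.87204071e-01,  1.57819503e+00, -1.41647115e-05,
        1.27858505e+00, -1.49983422e-01]), 'dq': array([-6.30142819e-06, -1.13432261e-03,  1.40240034e-03, -5.69609421e-04,
       -1.22342772e-04,  1.18922558e-03]), 'joint_efforts': array([-4.44952266e-04, -4.05985737e+01, -2.92627108e+01, -7.47903823e-05,
        5.93386358e-03,  9.36200962e-06]), 'eef_pos': array([ 0.1941084 , -0.64579704,  0.2299118 ]), 'tcp_rot': array([ 9.89376086e-01,  1.45373765e-01, -1.88349089e-06, -1.19576846e-03]), 'contact_force': array([ 0.07429213,  0.48825703, -0.16882222]), 'wrist_torque': array([ 0.01329612,  0.01670281, -0.0003932 ]), 'opening': 0.9963363043016484}
top {'K': [[539.7655, 0.0, 314.7604], [0.0, 539.7655, 241.6503], [0.0, 0.0, 1.0]], 'R': [[0.0283, -0.9993, -0.0232], [-0.9966, -0.0264, -0.0785], [0.0779, 0.0253, -0.9966]], 't': [-0.0039, 0.5299, 1.1918]}
scene {'K': [[551.2676, 0.0, 312.022], [0.0, 551.2676, 244.8151], [0.0, 0.0, 1.0]], 'R': [[-0.4935, 0.8698, -0.0036], [0.6895, 0.3886, -0.6112], [-0.5302, -0.3041, -0.7914]], 't': [0.2744, -0.3083, 1.4761]}
{'K': array([[416.01471312,   0.        , 325.54296465],
       [  0.        , 416.01471312, 237.01564376],
       [  0.        ,   0.        ,   1.        ]]), 'mount': array([[ 1.67242053e-04, -9.49630181e-01, -3.13372767e-01,
         8.01082715e-02],
       [ 9.99998793e-01, -3.25258840e-04,  1.51933260e-03,
        -2.25160505e-04],
       [-1.54473136e-03, -3.13372643e-01,  9.49628980e-01,
        -1.42821205e-01],
       [ 0.00000000e+00,  0.00000000e+00,  0.00000000e+00,
         1.00000000e+00]])}
```

View pics/top0.png

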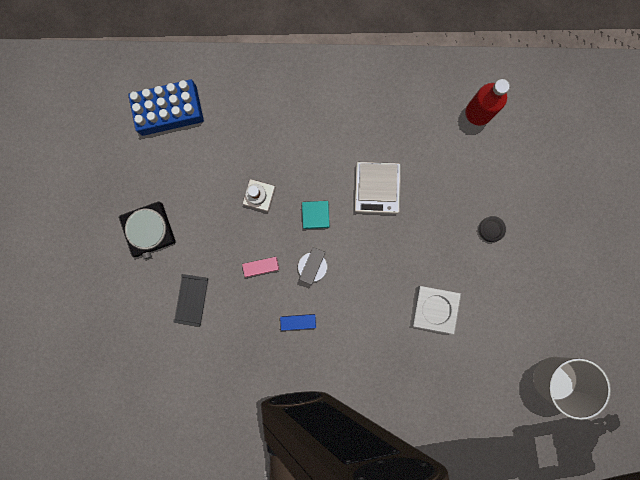

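View pics/scene0.png

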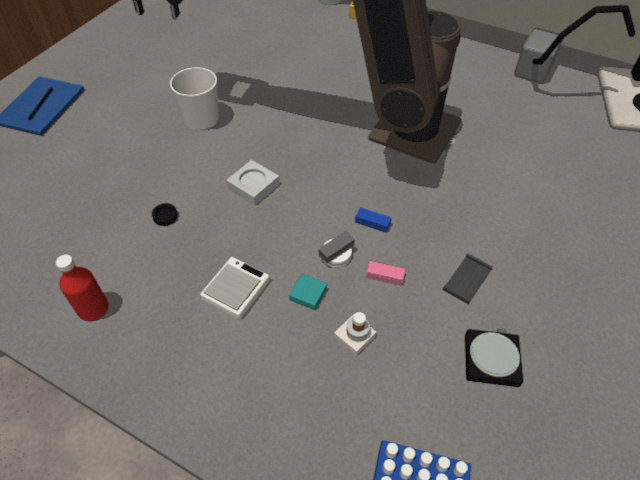

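```bash
cat > h.py <<'E'
from plant import *
import cv2,numpy as np
from scipy.spatial.transform import Rotation as Ro
def cam(n,st=None):
    c=camera_info(n);K=np.array(c["K"])
    if n!="wrist":
        R=np.array(c["R"]);return K,R.T,-R.T@np.array(c["t"])
    st=st or get_state();M=np.array(c["mount"]);Rt=Ro.from_quat(st["tcp_rot"]).as_matrix()
    return K,Rt@M[:3,:3],Rt@M[:3,3]+st["eef_pos"]
def ray(C,px,z):
    K,R,o=C;px=np.atleast_2d(np.float64(px));d=(R@np.linalg.inv(K)@np.c_[px,np.ones(len(px))].T).T
    return o+d*((z-o[2])/d[:,2])[:,None]
def proj(C,X):
    K,R,o=C;p=K@(R.T@(np.array(X)-o));return p[:2]/p[2]
def seg(im,C,seed,z,lo,hi,w=45):
    """HSV mask comp nearest seed; metric hull on plane z -> centre,size,yaw(deg of long side), centroid"""
    h=cv2.cvtColor(im,cv2.COLOR_RGB2HSV);m=cv2.inRange(h,np.array(lo),np.array(hi))
    b=np.zeros_like(m);u,v=map(int,seed);b[max(0,v-w):v+w,max(0,u-w):u+w]=255;m&=b
    m=cv2.morphologyEx(m,cv2.MORPH_CLOSE,np.ones((3,3)))
    cs,_=cv2.findContours(m,cv2.RETR_EXTERNAL,cv2.CHAIN_APPROX_NONE)
    cs=[c for c in cs if cv2.contourArea(c)>20]
    if not cs:return None
    c=max(cs,key=lambda c:(cv2.pointPolygonTest(c,(float(u),float(v)),False)>=0,cv2.contourArea(c)))
    P=ray(C,c[:,0],z)[:,:2]*1000
    (x,y),(a,bb),t=cv2.minAreaRect(P.astype(np.float32))
    if a<bb:a,bb,t=bb,a,t+90
    M=cv2.moments(c);cc=ray(C,[[M["m10"]/M["m00"],M["m01"]/M["m00"]]],z)[0,:2]*1000
    return np.round([x,y,a,bb,(t+90)%180-90,*cc],1)
def tell():
    s=get_state();print("t",round(s["time"],2),"tcp",np.round(s["eef_pos"]*1000,1),"yaw",np.round(np.degrees(2*np.arctan2(s["tcp_rot"][1],s["tcp_rot"][0])),1),"open",round(s["opening"],3),"q6",round(s["qpos"][5],2),"F",np.round(s["contact_force"],1))
E
python3 - <<'E'
from h import *
im=cv2.imread("pics/top0.png")[:,:,::-1].copy();C=cam("top");print(np.round(C[2],3))
h=cv2.cvtColor(im,cv2.COLOR_RGB2HSV)
for p in[(145,228),(130,218),(378,180),(392,205),(192,300),(415,320),(491,229),(248,196),(305,262),(313,267),(200,200),(350,300)]:print(p,h[p[1],p[0]])
for n,s,z,lo,hi in[("glass",(145,228),.032,(0,0,125),(180,255,255)),("lbox",(128,215),.028,(0,0,0),(180,255,60)),
 ("bal",(378,188),.024,(0,0,135),(180,255,255)),("tray",(192,300),.005,(0,0,0),(180,255,75)),("dry",(437,310),.03,(0,0,145),(180,255,255)),
 ("cup",(491,229),.018,(0,0,0),(180,255,60)),("block",(248,196),.022,(0,0,145),(180,255,255)),("dish",(303,262),.022,(0,0,145),(180,255,255)),("case",(313,267),.046,(0,0,0),(180,255,92))]:
    print(n,seg(im,C,s,z,lo,hi,35))
a=cv2.resize(im[165:295,225:355],(520,520),interpolation=cv2.INTER_CUBIC);cv2.imwrite("pics/crop1.png",a[:,:,::-1])
E
```

```text
[ 0.435 -0.02   1.229]
(145, 228) [ 72  16 163]
(130, 218) [ 63  13 174]
(378, 180) [ 18  20 187]
(392, 205) [116  16 219]
(192, 300) [150   7  73]
(415, 320) [ 12   7 190]
(491, 229) [ 9 29 61]
(248, 196) [  0   2 107]
(305, 262) [111  17 237]
(313, 267) [ 10  12 123]
(200, 200) [ 15  16 125]
(350, 300) [ 12  21 123]
glass [550.4 398.9  98.3  98.   21.6 549.4 394.7]
lbox [571.2 440.7  61.3  28.8 -25.7 570.5 442.3]
bal [ 6.573e+02 -1.242e+02  1.128e+02  1.065e+02 -6.000e-01  6.569e+02
 -1.272e+02]
tray [390.7 288.5 112.   60.3  -7.  390.2 287.8]
dry [ 387.  -261.6   90.9   90.2   80.7  386.9 -261.7]
cup [ 568.9 -384.2   60.2   54.   -88.5  567.2 -384.1]
block [633.6 141.6  59.3  58.9  75.8 635.3 141. ]
dish [482.6  37.6  51.9  16.7 -21.  482.7  36.8]
case [445.6  34.8  56.1  32.4  53.  436.3  32.2]
```

View pics/crop1.png

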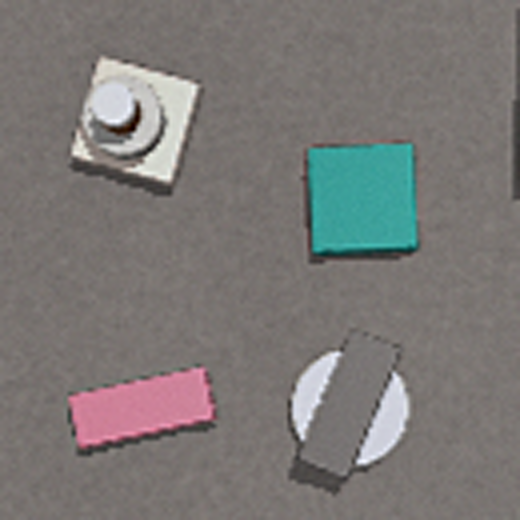

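```bash
python3 - <<'E'
from h import *
C=cam("top");f=lambda u,v:(225+u/4-.4,165+v/4-.4)
print("vial",ray(C,f(114,104),.080),"tin",ray(C,f(122,120),.046))
print("case",ray(C,[f(355,330),f(402,347),f(345,475),f(300,458),f(350.5,402)],.046))
print("dish",ray(C,f(351,408),.022))
E
R='[17.5,31.5,0],[17.5,31.5,0],[17.5,31.5,0],[17.5,31.5,0],[17.5,31.5,0]'; : # (unused)
python3 -m jog '{"travel":[[17.5,31.5,0],[17.5,31.5,0],[17.5,31.5,0],[17.5,31.5,0],[17.5,31.5,0]],"dr":[[0,0,-6],[0,0,-6],[0,0,-6],[0,0,-6],[0,0,-6]],"jaw":[0,0,0,0,0]}' 40
python3 -m jog '{"travel":[[17.5,31.5,0],[17.5,31.5,0],[17.5,31.5,0],[17.5,31.5,0],[17.5,31.5,0]],"dr":[[0,0,0],[0,0,0],[0,0,0],[0,0,0],[0,0,0]],"jaw":[0,0,0,0,0]}'
python3 -m jog '{"travel":[[17.5,31.5,0],[17.5,31.5,0],[17.5,31.5,0],[17.5,31.5,0],[17.5,31.5,0]],"dr":[[0,0,0],[0,0,0],[0,0,0],[0,0,0],[0,0,0]],"jaw":[0,0,0,0,0]}'
python3 -m jog '{"travel":[[17.5,31.5,0],[17.5,31.5,0],[17.5,31.5,0],[17.5,31.5,0],[17.5,31.5,0]],"dr":[[0,0,0],[0,0,0],[0,0,0],[0,0,0],[0,0,0]],"jaw":[0,0,0,0,0]}'
python3 -m jog '{"travel":[[17.5,31.5,0],[17.5,31.5,0],[17.5,31.5,0],[10,20,0],[0,0,0]],"dr":[[0,0,0],[0,0,0],[0,0,0],[0,0,0],[0,0,0]],"jaw":[0,0,0,0,0]}'
python3 -c "from h import *;tell()"
```

```text
vial [[0.63209663 0.14528007 0.08      ]] tin [[0.62905393 0.14538592 0.046     ]]
case [[ 0.5157118   0.01270478  0.046     ]
 [ 0.50705316 -0.01335906  0.046     ]
 [ 0.436148    0.01590395  0.046     ]
 [ 0.44472294  0.04080024  0.046     ]
 [ 0.47610851  0.01404232  0.046     ]]
dish [[0.47359083 0.01436006 0.022     ]]
time: 0.52
eef_pos: [0.2821, -0.4871, 0.2305]
tcp_rot: [0.993, -0.118, -0.0, -0.001]
contact_force: [0.4, -0.3, 0.7]
opening: 1.002
time: 0.93
eef_pos: [0.3695, -0.3295, 0.2309]
tcp_rot: [0.993, -0.116, -0.0, -0.0]
contact_force: [1.2, -0.2, -0.1]
opening: 0.996
time: 1.35
eef_pos: [0.457, -0.1721, 0.231]
tcp_rot: [0.993, -0.116, -0.0, -0.0]
contact_force: [0.2, -0.3, -0.4]
opening: 1.002
time: 1.77
eef_pos: [0.5444, -0.0146, 0.2309]
tcp_rot: [0.993, -0.116, -0.0, 0.0]
contact_force: [1.0, -0.4, 0.2]
opening: 0.995
time: 2.18
eef_pos: [0.6075, 0.1018, 0.2305]
tcp_rot: [0.994, -0.114, -0.0, -0.001]
contact_force: [-0.7, 1.5, 0.0]
opening: 1.001
t 2.18 tcp [607.5 101.8 230.5] yaw -13.0 open 1.001 q6 1.8 F [-0.7  1.5  0. ]
```

```bash

python3 -m jog '{"travel":[[12,21,-20],[12,22,-20],[0,0,0],[0,0,0],[0,0,0]],"dr":[[0,0,-1],[0,0,0],[0,0,0],[0,0,0],[0,0,0]],"jaw":[0,0,0,0,0]}'
python3 - <<'E'
from h import *
s=get_state();im=read_camera("wrist");tell();C=cam("wrist",s);cv2.imwrite("pics/w1.png",im[:,:,::-1])
for n,p in[("vial",(.6321,.1453,.08)),("tin",(.629,.1454,.046)),("blk",(.6336,.1416,.022))]:print(n,proj(C,p))
E
```

```text
time: 2.6
eef_pos: [0.6304, 0.1402, 0.1913]
tcp_rot: [0.992, -0.124, -0.0, 0.0]
contact_force: [-0.8, 0.5, 0.3]
opening: 0.998
t 2.65 tcp [630.8 140.  192.3] yaw -14.3 open 0.998 q6 1.88 F [0.2 0.6 1.2]
vial [316.43805152 230.98242002]
tin [318.27843027 220.8582334 ]
blk [321.9979094  205.51967628]
```

View pics/w1.png

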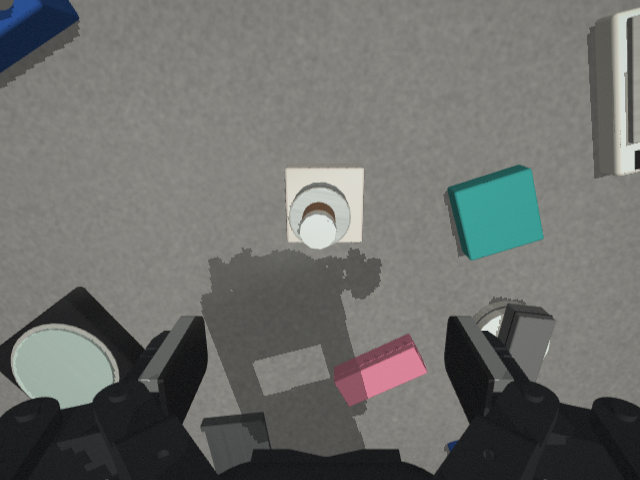

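```bash

python3 - <<'E'
from h import *
C=cam("wrist");
print(ray(C,(318,230),.08),ray(C,(320,214.5),.046),ray(C,(325,205),.022)); tell()
E
```

```text
[[0.63284406 0.14410388 0.08      ]] [[0.63372762 0.14294461 0.046     ]] [[0.63393657 0.13917854 0.022     ]]
t 2.65 tcp [630.8 140.  192.3] yaw -14.3 open 0.998 q6 1.88 F [0.2 0.6 1.2]
```

```bash

python3 -m jog '{"travel":[[2,4,-35],[0,0,-35],[0,0,-35],[0,0,-25],[0,0,0]],"dr":[[0,0,0],[0,0,0],[0,0,0],[0,0,0],[0,0,0]],"jaw":[0,0,0,0,0]}' 30
python3 -m jog '{"travel":[[0,0,0],[0,0,0],[0,0,0],[0,0,0],[0,0,0]],"dr":[[0,0,0],[0,0,0],[0,0,0],[0,0,0],[0,0,0]],"jaw":[80,130,160,180,220]}' 30
python3 -m jog '{"travel":[[0,0,0],[0,0,0],[0,0,0],[0,0,0],[0,0,0]],"dr":[[0,0,0],[0,0,0],[0,0,0],[0,0,0],[0,0,0]],"jaw":[230,230,230,230,230]}' 30
python3 -c "from h import *;tell()"
```

```text
time: 3.07
eef_pos: [0.6284, 0.1435, 0.0559]
tcp_rot: [0.992, -0.125, -0.005, 0.001]
contact_force: [-1.3, 0.2, -0.8]
opening: 0.998
time: 3.48
eef_pos: [0.6341, 0.1451, 0.0637]
tcp_rot: [0.992, -0.124, 0.002, -0.0]
contact_force: [-0.2, -0.1, 0.2]
opening: 0.298
time: 3.9
eef_pos: [0.6341, 0.1452, 0.0637]
tcp_rot: [0.992, -0.124, 0.002, -0.0]
contact_force: [-0.8, -0.0, 6.4]
opening: 0.264
t 3.9 tcp [634.1 145.2  63.7] yaw -14.3 open 0.264 q6 1.89 F [-0.8 -0.   6.4]
```

```bash

python3 -m jog '{"travel":[[0,0,5],[0,0,20],[0,0,35],[0,0,30],[-4.4,-20,0]],"dr":[[0,0,0],[0,0,0],[0,0,0],[0,0,0],[0,0,0]],"jaw":[230,230,230,230,230]}' 30
python3 -m jog '{"travel":[[-4.4,-35,0],[-4.4,-35,0],[-4.4,-35,0],[-4.4,-35,0],[-4.4,-35,0]],"dr":[[0,0,0],[0,0,0],[0,0,0],[0,0,0],[0,0,0]],"jaw":[230,230,230,230,230]}'
python3 -m jog '{"travel":[[-4.4,-35,0],[-4.4,-35,0],[-4.4,-35,0],[-4.4,-35,0],[-4.4,-35,0]],"dr":[[0,0,0],[0,0,0],[0,0,0],[0,0,0],[0,0,0]],"jaw":[230,230,230,230,230]}'
python3 -m jog '{"travel":[[-4.4,-35,0],[-4.4,-35,0],[-4.4,-35,0],[-4.4,-35,0],[-4.4,-20,0]],"dr":[[0,0,0],[0,0,0],[0,0,0],[0,0,0],[0,0,0]],"jaw":[230,230,230,230,230]}'
python3 -m jog '{"travel":[[0,0,0],[0,0,0],[0,0,0]],"dr":[[0,0,0],[0,0,0],[0,0,0]],"jaw":[230,230,230]}'
python3 - <<'E'
from h import *
s=get_state();im=read_camera("wrist");tell();C=cam("wrist",s);cv2.imwrite("pics/w2.png",im[:,:,::-1])
p=proj(C,(.568,-.384,.018));print(p);print(seg(im,C,p,.018,(0,0,0),(180,255,60),80))
E
```

```text
time: 4.32
eef_pos: [0.6327, 0.1276, 0.1597]
tcp_rot: [0.992, -0.123, 0.007, -0.002]
contact_force: [1.3, 0.4, 1.9]
opening: 0.267
time: 4.73
eef_pos: [0.6056, -0.0512, 0.1513]
tcp_rot: [0.992, -0.124, -0.0, -0.0]
contact_force: [0.6, 0.0, -0.1]
opening: 0.264
time: 5.15
eef_pos: [0.5836, -0.2264, 0.1512]
tcp_rot: [0.992, -0.124, -0.0, -0.0]
contact_force: [0.0, -0.5, -0.8]
opening: 0.266
time: 5.57
eef_pos: [0.5614, -0.3884, 0.1512]
tcp_rot: [0.992, -0.125, 0.0, 0.001]
contact_force: [-0.1, -0.2, 0.2]
opening: 0.268
time: 5.82
eef_pos: [0.5622, -0.384, 0.1509]
tcp_rot: [0.992, -0.124, -0.0, -0.001]
contact_force: [0.4, 0.2, 0.3]
opening: 0.268
t 5.87 tcp [ 562.4 -383.6  151. ] yaw -14.2 open 0.267 q6 1.07 F [-0.1 -0.5 -0.3]
[323.08515138 214.25368004]
[ 570.1 -388.9   57.6   56.3   13.3  570.9 -389.5]
```

View pics/w2.png

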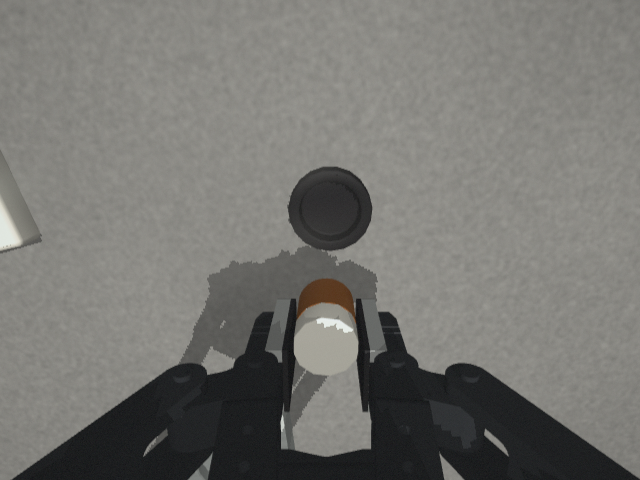

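```bash

python3 - <<'E'
from h import *
C=cam("wrist")
print(ray(C,[(326,346)],.167), proj(C,(.5624,-.3836,.167)), ray(C,(330,208),.018))
E
```

```text
[[ 0.56043823 -0.38343263  0.167     ]] [325.08858507 341.18025155] [[ 0.57132304 -0.38921943  0.018     ]]
```

```bash

python3 -m jog '{"travel":[[5,-3,-20],[5,-2,-30],[0,0,-30],[0,0,-20],[0,0,-12]],"dr":[[0,0,0],[0,0,0],[0,0,0],[0,0,0],[0,0,0]],"jaw":[230,230,230,230,230]}'
python3 -m jog '{"travel":[[0,0,-6],[0,0,-5],[0,0,-3],[0,0,-1],[0,0,0]],"dr":[[0,0,0],[0,0,0],[0,0,0],[0,0,0],[0,0,0]],"jaw":[230,230,230,230,230]}'
python3 -m jog '{"travel":[[0,0,0],[0,0,0]],"dr":[[0,0,0],[0,0,0]],"jaw":[230,230]}'
python3 -c "from h import *;tell()"
```

```text
time: 6.28
eef_pos: [0.5713, -0.3867, 0.0356]
tcp_rot: [0.992, -0.123, -0.002, -0.002]
contact_force: [-0.9, 0.1, -0.7]
opening: 0.268
time: 6.7
eef_pos: [0.573, -0.3904, 0.0256]
tcp_rot: [0.992, -0.124, 0.001, 0.001]
contact_force: [0.2, 0.4, 0.0]
opening: 0.267
time: 6.87
eef_pos: [0.5728, -0.3905, 0.0255]
tcp_rot: [0.992, -0.124, 0.001, 0.001]
contact_force: [-0.7, 0.3, -0.1]
opening: 0.264
t 6.87 tcp [ 572.8 -390.5   25.5] yaw -14.3 open 0.264 q6 1.08 F [-0.7  0.3 -0.1]
```

```bash

python3 -m jog '{"travel":[[0,0,-2],[0,0,0],[0,0,0],[0,0,0],[0,0,0]],"dr":[[0,0,0],[0,0,0],[0,0,0],[0,0,0],[0,0,0]],"jaw":[230,230,160,120,80]}'
python3 -m jog '{"travel":[[0,0,0],[0,0,0],[0,0,10],[0,0,30],[0,0,40]],"dr":[[0,0,0],[0,0,0],[0,0,0],[0,0,0],[0,0,0]],"jaw":[0,0,0,0,0]}'
python3 -m jog '{"travel":[[0,0,40],[0,0,10],[0,0,0]],"dr":[[0,0,0],[0,0,0],[0,0,0]],"jaw":[0,0,0]}'
python3 - <<'E'
from h import *
s=get_state();im=read_camera("wrist");tell();C=cam("wrist",s);cv2.imwrite("pics/w3.png",im[:,:,::-1])
p=proj(C,(.571,-.389,.018));print(p);print(seg(im,C,p,.039,(0,0,110),(180,60,255),25))
a=im[int(p[1])-75:int(p[1])+75,int(p[0])-75:int(p[0])+75];cv2.imwrite("pics/w3.png",cv2.resize(a,None,fx=2,fy=2)[:,:,::-1])
E
python3 -m jog '{"travel":[[4,30,0],[4,36,0],[4,36,0],[4,36,0],[4,36,0]],"dr":[[0,0,0],[0,0,0],[0,0,0],[0,0,0],[0,0,0]],"jaw":[0,0,0,0,0]}'
python3 -m jog '{"travel":[[4,36,0],[4,36,0],[4,36,0],[4,36,0],[4,36,0]],"dr":[[0,0,0],[0,0,0],[0,0,0],[0,0,0],[0,0,0]],"jaw":[0,0,0,0,0]}'
python3 -m jog '{"travel":[[4,36,0],[4,36,0],[4,36,0],[4,36,0],[4,30,0]],"dr":[[0,0,0],[0,0,0],[0,0,0],[0,0,0],[0,0,0]],"jaw":[0,0,0,0,0]}'
python3 -m jog '{"travel":[[0,0,0],[0,0,0],[0,0,0]],"dr":[[0,0,0],[0,0,0],[0,0,0]],"jaw":[0,0,0]}'
python3 - <<'E'
from h import *
s=get_state();im=read_camera("wrist");tell();C=cam("wrist",s);cv2.imwrite("pics/w4.png",im[:,:,::-1])
E
```

```text
time: 7.28
eef_pos: [0.5722, -0.3899, 0.0222]
tcp_rot: [0.992, -0.124, -0.0, -0.0]
contact_force: [0.3, 0.5, 0.1]
opening: 0.642
time: 7.7
eef_pos: [0.57, -0.3879, 0.099]
tcp_rot: [0.992, -0.124, -0.004, -0.003]
contact_force: [1.2, -1.2, 0.4]
opening: 0.999
time: 7.95
eef_pos: [0.575, -0.3922, 0.1599]
tcp_rot: [0.992, -0.124, 0.005, 0.003]
contact_force: [-0.1, 0.3, 0.4]
opening: 1.0
t 8.0 tcp [ 573.5 -391.   156. ] yaw -14.3 open 1.004 q6 1.08 F [-0.3 -0.5 -0.8]
[320.86607497 227.03160172]
[ 572.1 -390.5   24.4   23.4  -14.4  571.8 -390.4]
time: 8.42
eef_pos: [0.5907, -0.2137, 0.1494]
tcp_rot: [0.992, -0.125, -0.002, -0.001]
contact_force: [1.0, 0.6, -0.1]
opening: 1.0
time: 8.83
eef_pos: [0.6106, -0.0338, 0.1496]
tcp_rot: [0.992, -0.124, -0.002, -0.0]
contact_force: [0.6, -0.1, -0.4]
opening: 0.996
time: 9.25
eef_pos: [0.6304, 0.1405, 0.1495]
tcp_rot: [0.992, -0.124, -0.002, 0.0]
contact_force: [0.3, -0.3, -0.0]
opening: 1.002
time: 9.5
eef_pos: [0.6311, 0.1377, 0.1502]
tcp_rot: [0.992, -0.124, -0.002, 0.001]
contact_force: [0.0, 0.4, 0.2]
opening: 0.998
t 9.55 tcp [631.4 137.1 150.7] yaw -14.3 open 0.997 q6 1.88 F [-0.5  0.3 -0.5]
```

View pics/w3.png

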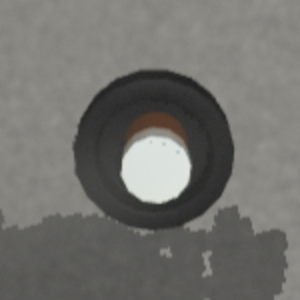

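View pics/w4.png

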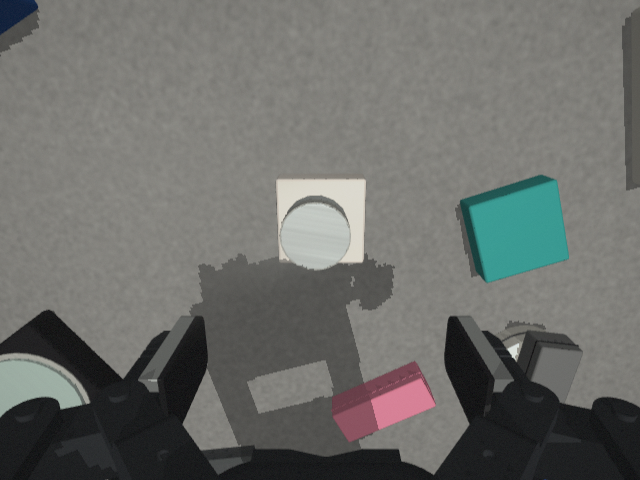

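```bash

python3 - <<'E'
from h import *
C=cam("wrist")
print(ray(C,(315,234),.046),ray(C,(321,221),.022))
E
```

```text
[[0.63322518 0.14292813 0.046     ]] [[0.63378817 0.13910491 0.022     ]]
```

Tin top is at (315,234), giving (633,143).

```bash

python3 -m jog '{"travel":[[1,3,-20],[1,3,-35],[0,0,-30],[0,0,-20],[0,0,-10]],"dr":[[0,0,0],[0,0,0],[0,0,0],[0,0,0],[0,0,0]],"jaw":[0,0,0,0,0]}' 40
python3 -m jog '{"travel":[[0,0,-4],[0,0,0],[0,0,0],[0,0,0],[0,0,0]],"dr":[[0,0,0],[0,0,0],[0,0,0],[0,0,0],[0,0,0]],"jaw":[0,0,0,80,110]}' 40
python3 -m jog '{"travel":[[0,0,0],[0,0,0],[0,0,0],[0,0,0],[0,0,0]],"dr":[[0,0,0],[0,0,0],[0,0,0],[0,0,0],[0,0,0]],"jaw":[130,150,170,180,180]}'
python3 -c "from h import *;tell()"
```

```text
time: 9.97
eef_pos: [0.6314, 0.1421, 0.0328]
tcp_rot: [0.992, -0.125, -0.004, 0.001]
contact_force: [-1.0, -0.6, 0.1]
opening: 1.003
time: 10.38
eef_pos: [0.6357, 0.144, 0.0354]
tcp_rot: [0.992, -0.124, 0.002, -0.0]
contact_force: [-1.0, -0.4, 0.7]
opening: 0.748
time: 10.8
eef_pos: [0.6354, 0.1443, 0.0349]
tcp_rot: [0.992, -0.124, 0.001, -0.0]
contact_force: [-0.4, 1.1, 5.1]
opening: 0.492
t 10.8 tcp [635.4 144.3  34.9] yaw -14.3 open 0.492 q6 1.89 F [-0.4  1.1  5.1]
```

```bash

python3 -m jog '{"travel":[[0,0,0],[0,0,0],[0,0,-2],[0,0,-2],[0,0,0]],"dr":[[0,0,0],[0,0,0],[0,0,0],[0,0,0],[0,0,0]],"jaw":[100,90,90,90,110]}'
python3 -m jog '{"travel":[[0,0,0],[0,0,0],[0,0,0],[0,0,0],[0,0,0]],"dr":[[0,0,0],[0,0,0],[0,0,0],[0,0,0],[0,0,0]],"jaw":[130,150,170,180,180]}'
python3 -m jog '{"travel":[[0,0,5],[0,0,20],[0,0,35],[0,0,20],[0,0,0]],"dr":[[0,0,0],[0,0,0],[0,0,0],[0,0,0],[0,0,0]],"jaw":[180,180,180,180,180]}'
python3 -m jog '{"travel":[[0,0,0],[0,0,0]],"dr":[[0,0,0],[0,0,0]],"jaw":[180,180]}'
python3 - <<'E'
from h import *
s=get_state();im=read_camera("wrist");tell();C=cam("wrist",s);cv2.imwrite("pics/w5.png",im[:,:,::-1])
E
```

```text
time: 11.22
eef_pos: [0.6334, 0.144, 0.028]
tcp_rot: [0.992, -0.124, -0.001, 0.0]
contact_force: [-0.6, -0.3, 0.0]
opening: 0.571
time: 11.63
eef_pos: [0.6342, 0.144, 0.0292]
tcp_rot: [0.992, -0.124, -0.0, 0.0]
contact_force: [-0.1, -0.3, -0.5]
opening: 0.497
time: 12.05
eef_pos: [0.6383, 0.1444, 0.1164]
tcp_rot: [0.992, -0.124, 0.006, -0.001]
contact_force: [1.6, 0.7, 0.1]
opening: 0.495
time: 12.22
eef_pos: [0.6335, 0.144, 0.1084]
tcp_rot: [0.992, -0.124, -0.001, 0.0]
contact_force: [-1.1, -0.5, -1.3]
opening: 0.5
t 12.27 tcp [633.  143.9 107.4] yaw -14.3 open 0.499 q6 1.89 F [ 0.2 -0.2 -1.7]
```

View pics/w5.png

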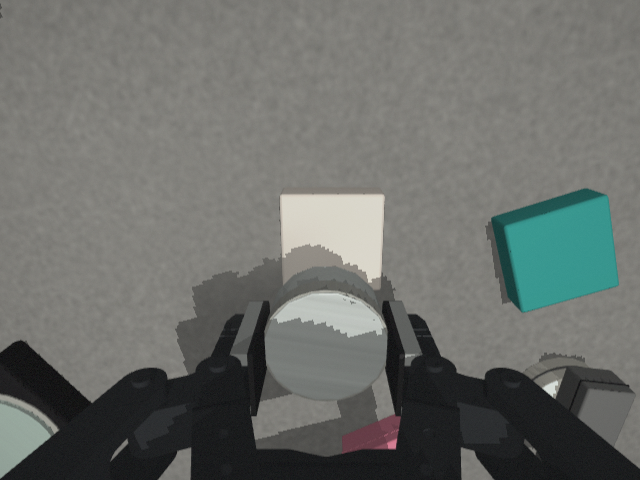

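```bash

python3 -m jog '{"travel":[[-19,-25,15],[-19,-31,15],[-19,-31,0],[-19,-31,0],[-19,-31,0]],"dr":[[0,0,0],[0,0,0],[0,0,0],[0,0,0],[0,0,0]],"jaw":[180,180,180,180,180]}'
python3 -m jog '{"travel":[[-19,-32,0],[-19,-32,0],[-19,-32,0],[-19,-32,0],[-19,-32,0]],"dr":[[0,0,0],[0,0,0],[0,0,0],[0,0,0],[0,0,0]],"jaw":[180,180,180,180,180]}'
python3 -m jog '{"travel":[[-19,-32,0],[-19,-32,0],[-18,-31,0],[0,0,0],[0,0,0]],"dr":[[0,0,0],[0,0,0],[0,0,0],[0,0,0],[0,0,0]],"jaw":[180,180,180,180,180]}'
python3 -m jog '{"travel":[[0,0,0],[0,0,0]],"dr":[[0,0,0],[0,0,0]],"jaw":[180,180]}'
python3 - <<'E'
from h import *
s=get_state();im=read_camera("wrist");tell();C=cam("wrist",s);cv2.imwrite("pics/w6.png",im[:,:,::-1])
z=s["eef_pos"][2]+.017
p=proj(C,(.387,-.262,.03));print(p);print(seg(im,C,p,.03,(0,0,135),(180,50,255),120)); print("tin if centred",proj(C,[*s["eef_pos"][:2],z]),ray(C,(326,345),z))
E
```

```text
time: 12.68
eef_pos: [0.5372, -0.0058, 0.1375]
tcp_rot: [0.992, -0.124, -0.002, -0.0]
contact_force: [-0.6, -0.2, -0.0]
opening: 0.496
time: 13.1
eef_pos: [0.4421, -0.1654, 0.1374]
tcp_rot: [0.992, -0.124, -0.002, -0.001]
contact_force: [1.1, -0.3, -0.3]
opening: 0.499
time: 13.52
eef_pos: [0.3867, -0.2606, 0.1378]
tcp_rot: [0.992, -0.126, -0.001, -0.001]
contact_force: [0.2, 0.7, 0.3]
opening: 0.496
time: 13.68
eef_pos: [0.3883, -0.2586, 0.1383]
tcp_rot: [0.992, -0.124, -0.001, -0.001]
contact_force: [-0.0, -0.4, -1.4]
opening: 0.5
t 13.73 tcp [ 388.5 -258.6  138.6] yaw -14.2 open 0.498 q6 1.01 F [ 0.2 -0.8 -0.8]
[330.90041556 233.44762628]
[ 385.1 -262.4   93.2   90.8   80.8  399.6 -268.9]
tin if centred [324.92204348 342.72338205] [[ 0.38729836 -0.25876529  0.15530596]]
```

View pics/w6.png

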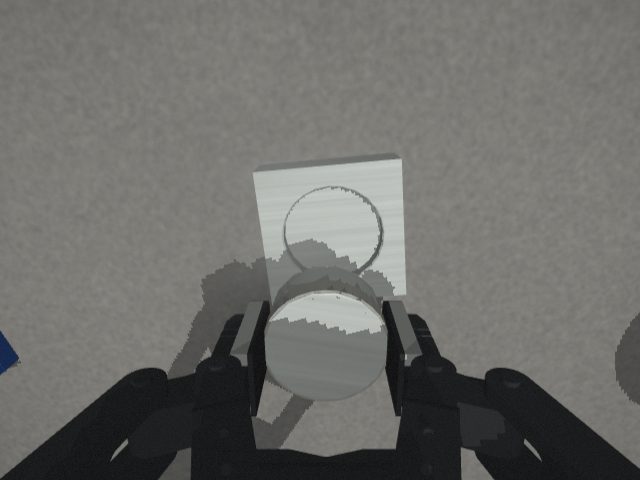

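```bash

python3 -m jog '{"travel":[[0,-2,-20],[0,-2,-30],[0,0,-25],[0,0,-12],[0,0,-8]],"dr":[[0,0,0],[0,0,0],[0,0,0],[0,0,0],[0,0,0]],"jaw":[180,180,180,180,180]}'
python3 -m jog '{"travel":[[0,0,-6],[0,0,-4],[0,0,-3],[0,0,0],[0,0,0]],"dr":[[0,0,0],[0,0,0],[0,0,0],[0,0,0],[0,0,0]],"jaw":[180,180,180,180,180]}'
python3 -m jog '{"travel":[[0,0,0],[0,0,0]],"dr":[[0,0,0],[0,0,0]],"jaw":[180,180]}'
python3 -c "from h import *;tell()"
```

```text
time: 14.15
eef_pos: [0.3878, -0.2616, 0.042]
tcp_rot: [0.992, -0.123, -0.002, -0.001]
contact_force: [-0.7, 0.5, -0.7]
opening: 0.501
time: 14.57
eef_pos: [0.3888, -0.2643, 0.032]
tcp_rot: [0.992, -0.124, 0.001, 0.0]
contact_force: [-1.1, 0.5, -0.2]
opening: 0.5
time: 14.73
eef_pos: [0.3887, -0.2644, 0.032]
tcp_rot: [0.992, -0.124, 0.001, 0.0]
contact_force: [0.6, -0.3, -0.9]
opening: 0.499
t 14.73 tcp [ 388.7 -264.4   32. ] yaw -14.3 open 0.499 q6 1.01 F [ 0.6 -0.3 -0.9]
```

```bash

python3 -m jog '{"travel":[[0,0,-3],[0,0,-2],[0,0,0],[0,0,0],[0,0,0]],"dr":[[0,0,0],[0,0,0],[0,0,0],[0,0,0],[0,0,0]],"jaw":[180,180,180,180,100]}'
python3 -m jog '{"travel":[[0,0,0],[0,0,0],[0,0,0],[0,0,0],[0,0,5]],"dr":[[0,0,0],[0,0,0],[0,0,0],[0,0,0],[0,0,0]],"jaw":[90,60,30,0,0]}'
python3 -m jog '{"travel":[[0,0,30],[0,0,40],[0,0,30],[0,0,0],[0,0,0]],"dr":[[0,0,0],[0,0,0],[0,0,0],[0,0,0],[0,0,0]],"jaw":[0,0,0,0,0]}'
python3 - <<'E'
from h import *
s=get_state();im=read_camera("wrist");tell();C=cam("wrist",s);cv2.imwrite("pics/w7.png",im[:,:,::-1])
E
python3 -m jog '{"travel":[[19,25,0],[19,31,0],[19,31,0],[19,31,0],[19,31,0]],"dr":[[0,0,0],[0,0,0],[0,0,0],[0,0,0],[0,0,0]],"jaw":[0,0,0,0,0]}'
python3 -m jog '{"travel":[[19,32,0],[19,32,0],[19,32,0],[19,32,0],[19,32,0]],"dr":[[0,0,0],[0,0,0],[0,0,0],[0,0,0],[0,0,0]],"jaw":[0,0,0,0,0]}'
python3 -m jog '{"travel":[[19,32,0],[19,32,0],[17,30,0],[0,0,0],[0,0,0]],"dr":[[0,0,0],[0,0,0],[0,0,0],[0,0,0],[0,0,0]],"jaw":[0,0,0,0,0]}'
python3 -m jog '{"travel":[[0,0,0],[0,0,0]],"dr":[[0,0,0],[0,0,0]],"jaw":[0,0]}'
python3 - <<'E'
from h import *
s=get_state();im=read_camera("wrist");tell();C=cam("wrist",s);cv2.imwrite("pics/w8.png",im[:,:,::-1])
p=proj(C,(.634,.139,.022));print(p);print(seg(im,C,p,.022,(0,0,150),(180,50,255),80))
a=np.hstack([cv2.imread("pics/w7.png")[100:400,200:460],cv2.imread("pics/w8.png")[100:400,200:460]]);cv2.imwrite("pics/w78.png",a)
E
```

```text
time: 15.15
eef_pos: [0.3884, -0.2627, 0.026]
tcp_rot: [0.992, -0.125, -0.0, -0.002]
contact_force: [2.8, 10.3, 10.3]
opening: 0.602
time: 15.57
eef_pos: [0.3876, -0.2634, 0.0305]
tcp_rot: [0.992, -0.124, -0.001, -0.001]
contact_force: [-0.2, 0.2, 0.1]
opening: 1.001
time: 15.98
eef_pos: [0.3895, -0.2653, 0.1341]
tcp_rot: [0.992, -0.124, 0.002, 0.002]
contact_force: [-0.4, -0.0, -0.4]
opening: 1.001
t 16.03 tcp [ 388.5 -264.2  132. ] yaw -14.3 open 1.002 q6 1.01 F [-0.3  0.3 -1.5]
time: 16.45
eef_pos: [0.4825, -0.1129, 0.1291]
tcp_rot: [0.992, -0.125, -0.002, -0.001]
contact_force: [0.4, -1.2, -0.4]
opening: 0.997
time: 16.87
eef_pos: [0.5774, 0.047, 0.1287]
tcp_rot: [0.992, -0.124, -0.002, 0.0]
contact_force: [0.7, -0.2, -0.5]
opening: 0.997
time: 17.28
eef_pos: [0.6322, 0.1405, 0.1284]
tcp_rot: [0.992, -0.123, -0.002, 0.001]
contact_force: [0.6, -0.2, -0.9]
opening: 1.001
time: 17.45
eef_pos: [0.6321, 0.138, 0.1298]
tcp_rot: [0.992, -0.125, -0.001, 0.0]
contact_force: [0.7, -0.1, -0.6]
opening: 0.999
t 17.5 tcp [632.3 137.9 130.3] yaw -14.4 open 1.002 q6 1.88 F [ 0.4  0.1 -0.2]
[322.54517594 230.4925745 ]
[633.2 140.   59.2  58.9  75.6 635.9 138.6]
```

View pics/w78.png

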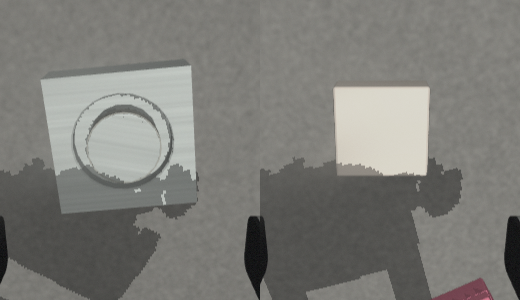

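```bash

python3 - <<'E'
from h import *
im=cv2.imread("pics/w7.png");K=camera_info("wrist")
s=get_state();s["eef_pos"]=np.array([.3885,-.2642,.132]);C=cam("wrist",s)
print("tin",ray(C,(323.5,247.5),.044),"well",ray(C,(322.5,240),.03))
E
python3 -m jog '{"travel":[[1,1,-20],[0,1,-35],[0,0,-30],[0,0,-20],[0,0,-12]],"dr":[[0,0,0],[0,0,0],[0,0,0],[0,0,0],[0,0,0]],"jaw":[0,0,0,0,0]}' 50
python3 -m jog '{"travel":[[0,0,-8],[0,0,-5],[0,0,0],[0,0,0],[0,0,0]],"dr":[[0,0,0],[0,0,0],[0,0,0],[0,0,0],[0,0,0]],"jaw":[0,0,0,0,50]}' 50
python3 -c "from h import *;tell()"
```

```text
tin [[ 0.38618839 -0.26277605  0.044     ]] well [[ 0.38626943 -0.26211837  0.03      ]]
time: 17.92
eef_pos: [0.6317, 0.1396, 0.0109]
tcp_rot: [0.992, -0.125, -0.003, 0.001]
contact_force: [-0.3, 0.3, -0.7]
opening: 1.0
time: 18.33
eef_pos: [0.6356, 0.1411, 0.0031]
tcp_rot: [0.992, -0.124, 0.001, -0.0]
contact_force: [1.0, -0.2, 0.1]
opening: 0.885
t 18.33 tcp [635.6 141.1   3.1] yaw -14.3 open 0.885 q6 1.88 F [ 1.  -0.2  0.1]
```

Tin is within 1 mm of the well centre. Grip the block.

```bash

python3 -m jog '{"travel":[[-1,-1,-2],[0,0,-2],[0,0,0],[0,0,0],[0,0,0]],"dr":[[0,0,0],[0,0,0],[0,0,0],[0,0,0],[0,0,0]],"jaw":[60,80,100,120,130]}' 50
python3 -m jog '{"travel":[[0,0,0],[0,0,0],[0,0,0],[0,0,0]],"dr":[[0,0,0],[0,0,0],[0,0,0],[0,0,0]],"jaw":[140,140,140,140]}'
python3 -c "from h import *;tell()"
python3 -m jog '{"travel":[[0,0,5],[0,0,20],[0,0,35],[0,0,35],[0,0,15]],"dr":[[0,0,0],[0,0,0],[0,0,0],[0,0,0],[0,0,0]],"jaw":[140,140,140,140,140]}'
python3 -c "from h import *;tell()"
```

```text
time: 18.75
eef_pos: [0.6345, 0.1401, -0.0002]
tcp_rot: [0.992, -0.124, 0.001, -0.0]
contact_force: [-2.5, -1.0, 7.4]
opening: 0.696
time: 19.08
eef_pos: [0.6345, 0.1402, -0.0002]
tcp_rot: [0.992, -0.124, 0.001, -0.0]
contact_force: [-2.5, -0.8, 7.6]
opening: 0.687
t 19.08 tcp [ 6.345e+02  1.402e+02 -2.000e-01] yaw -14.3 open 0.687 q6 1.88 F [-2.5 -0.8  7.6]
time: 19.5
eef_pos: [0.6356, 0.1404, 0.1126]
tcp_rot: [0.992, -0.124, 0.004, -0.001]
contact_force: [1.2, -0.6, -0.2]
opening: 0.687
t 19.5 tcp [635.6 140.4 112.6] yaw -14.3 open 0.687 q6 1.88 F [ 1.2 -0.6 -0.2]
```

```bash

python3 -m jog '{"travel":[[4,-25,15],[4,-35,15],[4,-35,0],[4,-35,0],[4,-35,0]],"dr":[[0,0,0],[0,0,0],[0,0,0],[0,0,0],[0,0,0]],"jaw":[140,140,140,140,140]}'
python3 -m jog '{"travel":[[4,-35,0],[4,-35,0],[4,-31,0],[0,0,0],[0,0,0]],"dr":[[0,0,0],[0,0,0],[0,0,0],[0,0,0],[0,0,0]],"jaw":[140,140,140,140,140]}'
python3 -m jog '{"travel":[[0,0,0],[0,0,0]],"dr":[[0,0,0],[0,0,0]],"jaw":[140,140]}'
python3 - <<'E'
from h import *
s=get_state();im=read_camera("wrist");tell();C=cam("wrist",s);cv2.imwrite("pics/w9.png",im[:,:,::-1])
print(proj(C,(.667,-.127,.03)),"top pan",ray(cam("top"),(378,182),.03))
E
```

```text
time: 19.92
eef_pos: [0.6532, -0.0262, 0.1378]
tcp_rot: [0.992, -0.124, 0.0, 0.0]
contact_force: [0.3, -0.3, -1.6]
opening: 0.695
time: 20.33
eef_pos: [0.665, -0.1278, 0.137]
tcp_rot: [0.992, -0.126, -0.0, -0.0]
contact_force: [-0.1, 0.3, -2.0]
opening: 0.689
time: 20.5
eef_pos: [0.6649, -0.1246, 0.1369]
tcp_rot: [0.992, -0.124, -0.0, -0.0]
contact_force: [0.2, 0.6, -1.0]
opening: 0.691
t 20.55 tcp [ 665.  -124.4  137.1] yaw -14.2 open 0.696 q6 1.48 F [ 0.7 -0.2 -1.1]
[327.90402335 229.69839221] top pan [[ 0.66695898 -0.12766677  0.03      ]]
```

View pics/w9.png

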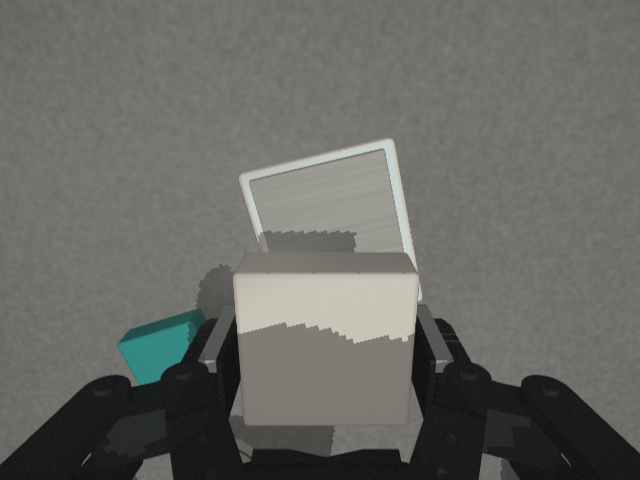

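```bash

python3 - <<'E'
from h import *
C=cam("wrist");P=ray(C,[(249,180),(386,149)],.03)[:,:2];d=P[1]-P[0];L=np.linalg.norm(d);d/=L
n=np.array([d[1],-d[0]]); n=n if n[0]<0 else -n
print(P,L,"pan c",P.mean(0)+.042*n,"block",ray(C,(326,349),.159))
E
```

```text
[[ 0.70933099 -0.088159  ]
 [ 0.70712081 -0.17222606]] 0.08409611124043759 pan c [ 0.66624041 -0.1290887 ] block [[ 0.66563945 -0.12491399  0.159     ]]
```

```bash

python3 -m jog '{"travel":[[1,-2,-20],[0,-2,-30],[0,0,-25],[0,0,-12],[0,0,-8]],"dr":[[0,0,0],[0,0,0],[0,0,0],[0,0,0],[0,0,0]],"jaw":[140,140,140,140,140]}'
python3 -m jog '{"travel":[[0,0,-5],[0,0,-2],[0,0,-1],[0,0,0],[0,0,0]],"dr":[[0,0,0],[0,0,0],[0,0,0],[0,0,0],[0,0,0]],"jaw":[140,140,140,140,140]}'
python3 -m jog '{"travel":[[0,0,0],[0,0,0]],"dr":[[0,0,0],[0,0,0]],"jaw":[140,140]}'
python3 -c "from h import *;tell()"
```

```text
time: 20.97
eef_pos: [0.6648, -0.1282, 0.0397]
tcp_rot: [0.992, -0.124, -0.002, -0.001]
contact_force: [-0.4, 0.4, -1.2]
opening: 0.693
time: 21.38
eef_pos: [0.6673, -0.1302, 0.0358]
tcp_rot: [0.992, -0.124, 0.001, 0.0]
contact_force: [-0.6, 0.4, -1.2]
opening: 0.692
time: 21.55
eef_pos: [0.6668, -0.1302, 0.0352]
tcp_rot: [0.992, -0.124, 0.001, 0.0]
contact_force: [-0.7, -0.4, -1.5]
opening: 0.689
t 21.55 tcp [ 666.8 -130.2   35.2] yaw -14.3 open 0.689 q6 1.48 F [-0.7 -0.4 -1.5]
```

```bash

python3 -m jog '{"travel":[[0,0,-3],[0,0,-2],[0,0,0],[0,0,0],[0,0,0]],"dr":[[0,0,0],[0,0,0],[0,0,0],[0,0,0],[0,0,0]],"jaw":[140,140,140,100,60]}'
python3 -m jog '{"travel":[[0,0,0],[0,0,0],[0,0,0],[0,0,5],[0,0,30]],"dr":[[0,0,0],[0,0,0],[0,0,0],[0,0,0],[0,0,0]],"jaw":[30,0,0,0,0]}'
python3 -m jog '{"travel":[[0,0,35],[0,0,35],[0,0,15],[0,0,0],[0,0,0]],"dr":[[0,0,0],[0,0,0],[0,0,0],[0,0,0],[0,0,0]],"jaw":[0,0,0,0,0]}'
python3 - <<'E'
from h import *
s=get_state();im=read_camera("wrist");tell();C=cam("wrist",s);cv2.imwrite("pics/w10.png",im[:,:,::-1])
E
python3 -m jog '{"travel":[[-27,20,0],[-27,20,0],[-27,21,0],[-27,21,0],[-27,21,0]],"dr":[[0,0,-4],[0,0,-4],[0,0,0],[0,0,0],[0,0,0]],"jaw":[0,0,0,0,0]}'
python3 -m jog '{"travel":[[-28,21,0],[-28,20,0],[0,0,0],[0,0,0],[0,0,0]],"dr":[[0,0,0],[0,0,0],[0,0,0],[0,0,0],[0,0,0]],"jaw":[0,0,0,0,0]}'
python3 - <<'E'
from h import *
s=get_state();im=read_camera("wrist");tell();C=cam("wrist",s);cv2.imwrite("pics/w11.png",im[:,:,::-1])
a=np.hstack([cv2.imread("pics/w10.png")[100:400,180:480],cv2.imread("pics/w11.png")[100:400,180:480]]);cv2.imwrite("pics/w1011.png",a)
E
```

```text
time: 21.97
eef_pos: [0.6665, -0.1301, 0.0295]
tcp_rot: [0.992, -0.124, 0.0, 0.0]
contact_force: [-0.3, -0.2, -1.2]
opening: 0.765
time: 22.38
eef_pos: [0.6619, -0.1285, 0.0583]
tcp_rot: [0.992, -0.124, -0.006, -0.001]
contact_force: [-0.3, 0.2, -0.9]
opening: 1.0
time: 22.8
eef_pos: [0.6667, -0.1301, 0.1503]
tcp_rot: [0.992, -0.124, 0.001, 0.0]
contact_force: [0.0, 0.6, -1.3]
opening: 1.003
t 22.85 tcp [ 665.5 -129.7  148.1] yaw -14.3 open 0.999 q6 1.48 F [ 0.4  0.6 -0.2]
time: 23.27
eef_pos: [0.528, -0.0257, 0.1458]
tcp_rot: [0.981, -0.193, -0.003, -0.0]
contact_force: [0.1, 0.1, -0.2]
opening: 1.001
time: 23.68
eef_pos: [0.4749, 0.014, 0.148]
tcp_rot: [0.981, -0.193, -0.001, 0.0]
contact_force: [0.6, -0.1, -0.6]
opening: 1.003
t 23.73 tcp [475.7  13.6 148.6] yaw -22.3 open 1.001 q6 1.78 F [1.  0.4 0.9]
```

View pics/w1011.png

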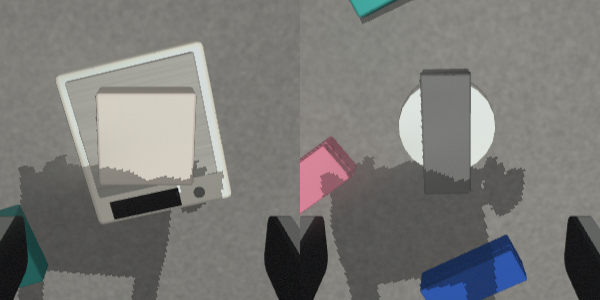

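```bash

python3 - <<'E'
from h import *
C=cam("wrist");print("case",ray(C,(326,234),.046),"dish",ray(C,(327,224),.022))
P=ray(C,[(301,175),(350,175),(304,293),(350,293)],.046)[:,:2]*1000;print(P)
s=get_state();s["eef_pos"]=np.array([.6655,-.1297,.1481]);s["tcp_rot"]=np.array([.992,-.124,0,0]);C=cam("wrist",s);print("block",ray(C,(325.5,237),.052))
E
```

```text
case [[0.47652642 0.01252024 0.046     ]] dish [[0.4756562  0.01208297 0.022     ]]
[[516.08792542  12.30311401]
 [505.07960351 -14.52640193]
 [444.68819973  41.00894831]
 [433.32894105  13.35985644]]
block [[ 0.66684686 -0.13039239  0.052     ]]
```

```bash

python3 -m jog '{"travel":[[0,-1,-20],[0,0,-35],[0,0,-30],[0,0,-18],[0,0,-10]],"dr":[[0,0,0],[0,0,0],[0,0,0],[0,0,0],[0,0,0]],"jaw":[0,0,0,0,0]}' 40
python3 -m jog '{"travel":[[0,0,-6],[0,0,-3],[0,0,0],[0,0,0],[0,0,0]],"dr":[[0,0,0],[0,0,0],[0,0,0],[0,0,0],[0,0,0]],"jaw":[60,80,100,120,140]}' 40
python3 -m jog '{"travel":[[0,0,0],[0,0,0],[0,0,0],[0,0,0],[0,0,0]],"dr":[[0,0,0],[0,0,0],[0,0,0],[0,0,0],[0,0,0]],"jaw":[160,180,200,210,210]}'
python3 -c "from h import *;tell()"
```

```text
time: 24.15
eef_pos: [0.4742, 0.0125, 0.0331]
tcp_rot: [0.981, -0.194, -0.003, 0.0]
contact_force: [0.1, 0.1, -0.5]
opening: 0.999
time: 24.57
eef_pos: [0.4765, 0.0128, 0.0286]
tcp_rot: [0.981, -0.193, 0.001, -0.0]
contact_force: [-0.3, -0.9, -0.1]
opening: 0.454
time: 24.98
eef_pos: [0.4765, 0.0129, 0.0286]
tcp_rot: [0.981, -0.193, 0.001, -0.0]
contact_force: [-1.3, -0.3, 5.6]
opening: 0.342
t 24.98 tcp [476.5  12.9  28.6] yaw -22.3 open 0.342 q6 1.77 F [-1.3 -0.3  5.6]
```

```bash

python3 -m jog '{"travel":[[0,0,5],[0,0,20],[0,0,35],[0,0,30],[0,0,10]],"dr":[[0,0,0],[0,0,0],[0,0,0],[0,0,0],[0,0,0]],"jaw":[210,210,210,210,210]}'
python3 -m jog '{"travel":[[-10,25,0],[-11,35,0],[-11,35,0],[-11,35,0],[-11,35,0]],"dr":[[0,0,0],[0,0,3],[0,0,3],[0,0,3],[0,0,3]],"jaw":[210,210,210,210,210]}'
python3 -m jog '{"travel":[[-11,35,0],[-11,35,0],[-10,30,0],[0,10,0],[0,0,0]],"dr":[[0,0,3],[0,0,0],[0,0,0],[0,0,0],[0,0,0]],"jaw":[210,210,210,210,210]}'
python3 -m jog '{"travel":[[0,0,0],[0,0,0]],"dr":[[0,0,0],[0,0,0]],"jaw":[210,210]}'
python3 - <<'E'
from h import *
s=get_state();im=read_camera("wrist");tell();C=cam("wrist",s);cv2.imwrite("pics/w12.png",im[:,:,::-1])
p=proj(C,(.3905,.288,.005));print(p);print(seg(im,C,p,.005,(0,0,0),(180,255,75),120))
E
```

```text
time: 25.4
eef_pos: [0.4776, 0.0127, 0.1318]
tcp_rot: [0.981, -0.193, 0.004, -0.0]
contact_force: [-0.2, -0.2, -0.3]
opening: 0.342
time: 25.82
eef_pos: [0.4197, 0.1792, 0.1264]
tcp_rot: [0.996, -0.089, -0.001, 0.0]
contact_force: [0.6, 0.7, -1.1]
opening: 0.338
time: 26.23
eef_pos: [0.3882, 0.2895, 0.1265]
tcp_rot: [0.998, -0.062, -0.001, 0.0]
contact_force: [0.8, 0.2, -0.4]
opening: 0.346
time: 26.4
eef_pos: [0.3894, 0.2869, 0.1267]
tcp_rot: [0.998, -0.064, -0.0, 0.001]
contact_force: [0.3, 0.3, -0.2]
opening: 0.335
t 26.45 tcp [389.6 286.8 126.9] yaw -7.4 open 0.34 q6 2.12 F [-0.1 -0.6 -0.5]
[323.02426004 225.34883148]
[388.9 287.4  60.4  21.1  81.9 389.8 290.2]
```

View pics/w12.png

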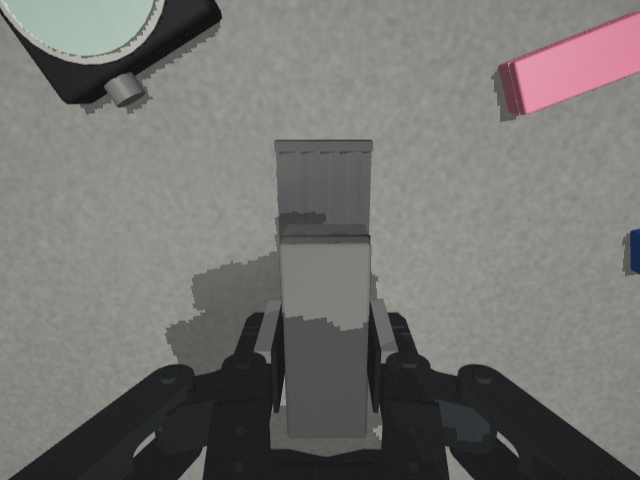

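```bash

python3 - <<'E'
from h import *
C=cam("wrist");P=ray(C,[(275,141),(372,141)],.012)[:,:2];d=P[1]-P[0];L=np.linalg.norm(d);d/=L;n=np.array([d[1],-d[0]]);n=n if n[0]<0 else -n
print(L,"tray",P.mean(0)+.055*n,"yaw",np.degrees(np.arctan2(-n[1],-n[0])))
Q=ray(C,[(281,242),(369,242),(288,437),(364,437)],.144)[:,:2];a=Q[:2].mean(0);b=Q[2:].mean(0);print("case",(a+b)/2,np.linalg.norm(a-b),np.degrees(np.arctan2(*(a-b)[::-1])))
E
```

```text
0.05878655704090146 tray [0.39105549 0.28742436] yaw -7.377133525663514
case [0.38759303 0.28690623] 0.07793967645946331 -7.111037987984455
```

```bash

python3 -m jog '{"travel":[[3,1,-20],[0,0,-30],[0,0,-25],[0,0,-15],[0,0,-10]],"dr":[[0,0,0],[0,0,0],[0,0,0],[0,0,0],[0,0,0]],"jaw":[210,210,210,210,210]}'
python3 -m jog '{"travel":[[0,0,-7],[0,0,-5],[0,0,-2],[0,0,0],[0,0,0]],"dr":[[0,0,0],[0,0,0],[0,0,0],[0,0,0],[0,0,0]],"jaw":[210,210,210,210,210]}'
python3 -m jog '{"travel":[[0,0,0],[0,0,0]],"dr":[[0,0,0],[0,0,0]],"jaw":[210,210]}'
python3 -c "from h import *;tell()"
```

```text
time: 26.87
eef_pos: [0.3915, 0.2871, 0.0251]
tcp_rot: [0.998, -0.065, -0.002, 0.001]
contact_force: [-0.8, 0.1, -0.9]
opening: 0.342
time: 27.28
eef_pos: [0.3931, 0.2893, 0.0142]
tcp_rot: [0.998, -0.064, 0.001, -0.0]
contact_force: [-0.5, -0.4, 0.2]
opening: 0.341
time: 27.45
eef_pos: [0.3928, 0.2894, 0.0141]
tcp_rot: [0.998, -0.063, 0.001, -0.0]
contact_force: [-0.2, 0.2, -0.5]
opening: 0.347
t 27.45 tcp [392.8 289.4  14.1] yaw -7.3 open 0.347 q6 2.12 F [-0.2  0.2 -0.5]
```

```bash

python3 -m jog '{"travel":[[-1,-1,-2],[0,0,-1],[0,0,0],[0,0,0],[0,0,0]],"dr":[[0,0,0],[0,0,0],[0,0,0],[0,0,0],[0,0,0]],"jaw":[210,210,210,170,130]}'
python3 -m jog '{"travel":[[0,0,0],[0,0,0],[0,0,0],[0,0,5],[0,0,30]],"dr":[[0,0,0],[0,0,0],[0,0,0],[0,0,0],[0,0,0]],"jaw":[80,40,0,0,0]}'
python3 -m jog '{"travel":[[0,0,35],[0,0,35],[0,0,20],[0,0,0],[0,0,0]],"dr":[[0,0,0],[0,0,0],[0,0,0],[0,0,0],[0,0,0]],"jaw":[0,0,0,0,0]}'
python3 - <<'E'
from h import *
s=get_state();im=read_camera("wrist");tell();C=cam("wrist",s);cv2.imwrite("pics/w13.png",im[:,:,::-1])
E
python3 -m jog '{"travel":[[10,-27,0],[10,-34,0],[10,-35,0],[10,-35,0],[10,-35,0]],"dr":[[0,0,-3],[0,0,-3],[0,0,-3],[0,0,-3],[0,0,-3]],"jaw":[0,0,0,0,0]}'
python3 -m jog '{"travel":[[10,-35,0],[10,-35,0],[11,-35,0],[3,-7,0],[0,0,0]],"dr":[[0,0,0],[0,0,0],[0,0,0],[0,0,0],[0,0,0]],"jaw":[0,0,0,0,0]}'
python3 -m jog '{"travel":[[0,0,0],[0,0,0]],"dr":[[0,0,0],[0,0,0]],"jaw":[0,0]}'
python3 - <<'E'
from h import *
s=get_state();im=read_camera("wrist");tell();C=cam("wrist",s);cv2.imwrite("pics/w14.png",im[:,:,::-1])
p=proj(C,(.475,.0125,.022));print(p);print(seg(im,C,p,.022,(0,0,150),(180,50,255),80))
a=np.hstack([cv2.imread("pics/w13.png")[100:400,180:480],cv2.imread("pics/w14.png")[100:400,180:480]]);cv2.imwrite("pics/w1314.png",a)
E
```

```text
time: 27.87
eef_pos: [0.3917, 0.2883, 0.011]
tcp_rot: [0.998, -0.063, 0.001, -0.0]
contact_force: [-1.3, -0.9, 0.6]
opening: 0.469
time: 28.28
eef_pos: [0.3873, 0.2861, 0.0411]
tcp_rot: [0.998, -0.064, -0.005, 0.003]
contact_force: [0.7, -0.2, 0.3]
opening: 0.999
time: 28.7
eef_pos: [0.3922, 0.2885, 0.137]
tcp_rot: [0.998, -0.063, 0.002, -0.001]
contact_force: [-1.0, -0.6, 0.5]
opening: 0.999
t 28.75 tcp [391.  287.9 135.2] yaw -7.3 open 0.997 q6 2.12 F [ 0.8 -0.6 -1.2]
time: 29.17
eef_pos: [0.4398, 0.1205, 0.133]
tcp_rot: [0.981, -0.194, -0.002, 0.001]
contact_force: [0.2, 0.9, -0.1]
opening: 0.999
time: 29.58
eef_pos: [0.4748, 0.0083, 0.1335]
tcp_rot: [0.981, -0.195, -0.002, 0.0]
contact_force: [0.5, 0.6, -0.4]
opening: 1.0
time: 29.75
eef_pos: [0.4741, 0.0113, 0.134]
tcp_rot: [0.981, -0.193, -0.002, -0.0]
contact_force: [0.2, -0.2, 0.6]
opening: 0.998
t 29.8 tcp [474.3  11.5 134.3] yaw -22.2 open 1.0 q6 1.77 F [ 0.2 -0.1 -0.3]
[322.64241502 230.32525842]
[473.2  13.4  65.1  64.1  67.7 474.2  13.1]
```

View pics/w1314.png

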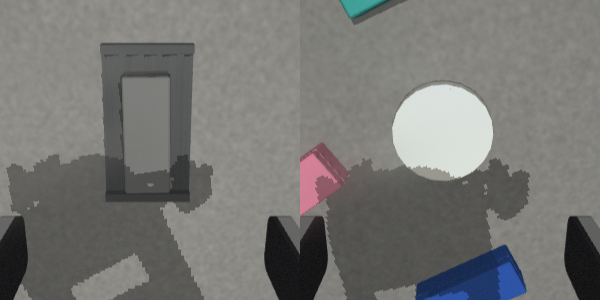

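```bash

python3 -m jog '{"travel":[[0,1,-20],[0,0,-35],[0,0,-30],[0,0,-20],[0,0,-12]],"dr":[[0,0,0],[0,0,0],[0,0,0],[0,0,0],[0,0,0]],"jaw":[0,0,0,0,0]}' 50
python3 -m jog '{"travel":[[0,0,-9],[0,0,-6],[0,0,-4],[0,0,0],[0,0,0]],"dr":[[0,0,0],[0,0,0],[0,0,0],[0,0,0],[0,0,0]],"jaw":[0,0,0,30,50]}' 50
python3 -m jog '{"travel":[[0,0,0],[0,0,0],[0,0,0],[0,0,0],[0,0,0]],"dr":[[0,0,0],[0,0,0],[0,0,0],[0,0,0],[0,0,0]],"jaw":[60,80,100,120,120]}' 50
python3 -m jog '{"travel":[[0,0,0],[0,0,0]],"dr":[[0,0,0],[0,0,0]],"jaw":[120,120]}'
python3 -c "from h import *;tell()"
```

```text
time: 30.22
eef_pos: [0.4726, 0.0131, 0.0153]
tcp_rot: [0.981, -0.192, -0.003, -0.0]
contact_force: [-0.6, 1.0, -0.4]
opening: 1.001
time: 30.63
eef_pos: [0.4759, 0.0112, -0.0]
tcp_rot: [0.981, -0.193, 0.001, -0.0]
contact_force: [1.3, -0.3, -1.5]
opening: 0.81
time: 31.05
eef_pos: [0.4764, 0.011, 0.0008]
tcp_rot: [0.981, -0.193, 0.001, -0.0]
contact_force: [-1.3, 1.2, 6.0]
opening: 0.751
time: 31.22
eef_pos: [0.4764, 0.011, 0.0008]
tcp_rot: [0.981, -0.193, 0.001, -0.0]
contact_force: [-2.3, 1.0, 4.5]
opening: 0.753
t 31.22 tcp [476.4  11.    0.8] yaw -22.3 open 0.753 q6 1.77 F [-2.3  1.   4.5]
```

```bash

python3 -m jog '{"travel":[[0,0,5],[0,0,20],[0,0,35],[0,0,40],[0,0,35]],"dr":[[0,0,0],[0,0,0],[0,0,0],[0,0,0],[0,0,0]],"jaw":[120,120,120,120,120]}'
python3 -m jog '{"travel":[[6,25,0],[7,35,0],[7,35,0],[7,35,0],[7,35,0]],"dr":[[0,0,0],[0,0,0],[0,0,0],[0,0,0],[0,0,0]],"jaw":[120,120,120,120,120]}'
python3 -m jog '{"travel":[[7,35,0],[7,35,0],[7,35,0],[7,35,0],[7,35,0]],"dr":[[0,0,0],[0,0,0],[0,0,0],[0,0,0],[0,0,0]],"jaw":[120,120,120,120,120]}'
python3 -m jog '{"travel":[[5,40,0],[0,0,0],[0,0,0],[0,0,0],[0,0,0]],"dr":[[0,0,0],[0,0,0],[0,0,0],[0,0,0],[0,0,0]],"jaw":[120,120,120,120,120]}'
python3 - <<'E'
from h import *
s=get_state();im=read_camera("wrist");tell();C=cam("wrist",s);cv2.imwrite("pics/w15.png",im[:,:,::-1])
print(proj(C,(.550,.398,.032)))
E
```

```text
time: 31.63
eef_pos: [0.4749, 0.011, 0.1361]
tcp_rot: [0.981, -0.193, 0.0, 0.0]
contact_force: [1.6, 0.2, -1.3]
opening: 0.752
time: 32.05
eef_pos: [0.5092, 0.1774, 0.1346]
tcp_rot: [0.981, -0.193, 0.0, 0.0]
contact_force: [1.1, -0.9, -0.9]
opening: 0.751
time: 32.47
eef_pos: [0.5441, 0.3526, 0.1341]
tcp_rot: [0.981, -0.193, -0.0, 0.0]
contact_force: [1.0, -0.3, -0.7]
opening: 0.752
time: 32.88
eef_pos: [0.5491, 0.3899, 0.134]
tcp_rot: [0.981, -0.194, -0.0, 0.0]
contact_force: [1.1, -0.4, 0.1]
opening: 0.752
t 32.93 tcp [549.2 389.7 134.2] yaw -22.4 open 0.754 q6 2.43 F [ 0.5 -0.4 -1.4]
[312.05410729 239.6248023 ]
```

View pics/w15.png

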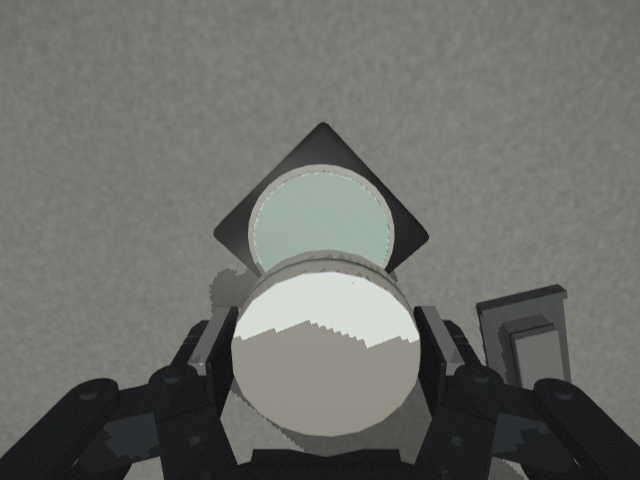

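```bash

python3 - <<'E'
from h import *
C=cam("wrist");P=ray(C,[(214,236),(429,238)],.028);print(P.mean(0),np.linalg.norm(P[0]-P[1]))
Q=ray(C,[(248,232),(395,232),(321.5,164)],.032);print(Q[:2].mean(0),np.linalg.norm(Q[0]-Q[1]))
t=np.radians(-22.4);print(Q[2]-.042*np.array([np.cos(t),np.sin(t),0]))
D=ray(C,[(326,271),(326,436),(232,352),(420,352)],.1553);print(D[:2].mean(0),D[2:].mean(0),np.linalg.norm(D[0]-D[1]))
E
```

```text
[0.54825003 0.39224229 0.028     ] 0.1354669936784692
[0.55248603 0.39053182 0.032     ] 0.09077207880010747
[0.55226591 0.3905413  0.032     ]
[0.5454553  0.39081933 0.1553    ] [0.54816488 0.38968962 0.1553    ] 0.06524595045321899
```

```bash

python3 -m jog '{"travel":[[3,1,-20],[0,0,-30],[0,0,-20],[0,0,-12],[0,0,-8]],"dr":[[0,0,0],[0,0,0],[0,0,0],[0,0,0],[0,0,0]],"jaw":[120,120,120,120,120]}'
python3 -m jog '{"travel":[[0,0,-5],[0,0,-3],[0,0,-2],[0,0,0],[0,0,0]],"dr":[[0,0,0],[0,0,0],[0,0,0],[0,0,0],[0,0,0]],"jaw":[120,120,120,120,120]}'
python3 -m jog '{"travel":[[0,0,0],[0,0,0]],"dr":[[0,0,0],[0,0,0]],"jaw":[120,120]}'
python3 -c "from h import *;tell()"
```

```text
time: 33.35
eef_pos: [0.5515, 0.3904, 0.0424]
tcp_rot: [0.981, -0.194, -0.001, 0.001]
contact_force: [-0.1, -1.1, -0.3]
opening: 0.752
time: 33.77
eef_pos: [0.5529, 0.3924, 0.0355]
tcp_rot: [0.981, -0.193, 0.001, -0.001]
contact_force: [-0.9, -0.2, -0.6]
opening: 0.751
time: 33.93
eef_pos: [0.5527, 0.3924, 0.0351]
tcp_rot: [0.981, -0.193, 0.001, -0.0]
contact_force: [-0.2, 0.2, -1.1]
opening: 0.747
t 33.93 tcp [552.7 392.4  35.1] yaw -22.3 open 0.747 q6 2.43 F [-0.2  0.2 -1.1]
```

```bash

python3 -m jog '{"travel":[[0,0,-1.5],[0,0,-1],[0,0,0],[0,0,0],[0,0,0]],"dr":[[0,0,0],[0,0,0],[0,0,0],[0,0,0],[0,0,0]],"jaw":[120,120,120,80,50]}'
python3 -m jog '{"travel":[[0,0,0],[0,0,0],[0,0,0],[0,0,5],[0,0,30]],"dr":[[0,0,0],[0,0,0],[0,0,0],[0,0,0],[0,0,0]],"jaw":[20,0,0,0,0]}'
python3 -m jog '{"travel":[[0,0,35],[0,0,35],[0,0,25],[0,0,0],[0,0,0]],"dr":[[0,0,0],[0,0,0],[0,0,0],[0,0,0],[0,0,0]],"jaw":[0,0,0,0,0]}'
python3 - <<'E'
from h import *
s=get_state();im=read_camera("wrist");tell();C=cam("wrist",s);cv2.imwrite("pics/w16.png",im[:,:,::-1])
p=proj(C,(.5505,.3915,.054));print(p);print(seg(im,C,p,.054,(0,0,165),(180,14,255),80))
E
python3 -m jog '{"travel":[[0,-30,20],[0,-40,20],[0,-40,0],[0,-40,0],[0,-40,0]],"dr":[[0,0,0],[0,0,0],[0,0,0],[0,0,0],[0,0,0]],"jaw":[0,0,0,0,0]}'
python3 - <<'E'
from h import *
im=read_camera("top");cv2.imwrite("pics/top1.png",im[:,:,::-1])
a=im[120:380,90:530];a=cv2.resize(a,(792,468),interpolation=cv2.INTER_CUBIC)
cv2.imwrite("pics/fin.png",np.vstack([a])[:,:,::-1])
E
```

```text
time: 34.35
eef_pos: [0.5526, 0.3922, 0.0321]
tcp_rot: [0.981, -0.193, 0.0, -0.0]
contact_force: [0.4, -0.3, -0.4]
opening: 0.807
time: 34.77
eef_pos: [0.5482, 0.3898, 0.0606]
tcp_rot: [0.981, -0.193, -0.005, 0.004]
contact_force: [-0.1, 0.0, -0.8]
opening: 0.994
time: 35.18
eef_pos: [0.5536, 0.3927, 0.1651]
tcp_rot: [0.981, -0.193, 0.002, -0.002]
contact_force: [0.4, -0.2, -0.7]
opening: 0.997
t 35.23 tcp [552.3 392.1 162.3] yaw -22.3 open 0.996 q6 2.43 F [-0.2  1.2 -0.6]
[329.31499683 236.0977305 ]
[558.4 388.   82.7  75.6  54.5 554.9 390.7]
time: 35.65
eef_pos: [0.5508, 0.2031, 0.1982]
tcp_rot: [0.981, -0.193, -0.002, 0.001]
contact_force: [-0.0, -0.1, 0.1]
opening: 1.001
```

View pics/w16.png

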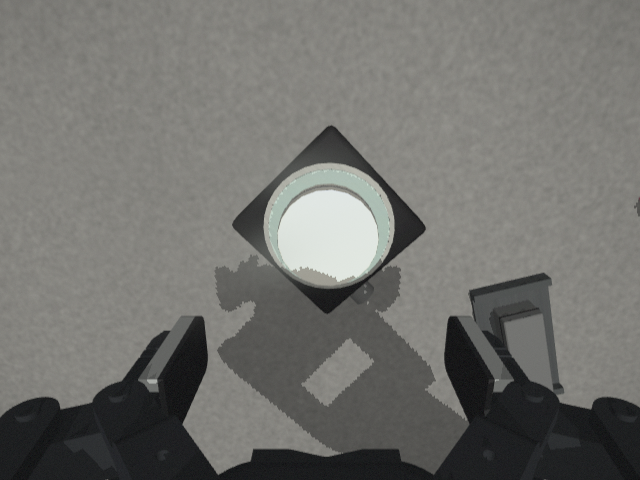

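```bash

python3 - <<'E'
from h import *
s=get_state();s["eef_pos"]=np.array([.5523,.3921,.1623]);s["tcp_rot"]=np.array([.981,-.193,0,0]);C=cam("wrist",s)
print("dish",ray(C,(328.5,236.5),.054),"glass",ray(C,(329,226),.032),"box",ray(C,[(232,225),(425,229),(330,126),(329,313)],.028).mean(0))
im=cv2.cvtColor(cv2.imread("pics/top1.png"),cv2.COLOR_BGR2RGB);T=cam("top")
for n,(x,y,z),lo,hi in[("dish",(.5505,.3915,.054),(0,0,200),(180,60,255)),("block",(.667,-.13,.052),(0,0,205),(40,60,255)),("case",(.391,.288,.029),(0,0,76),(180,255,120)),("tin",(.387,-.263,.044),(0,0,150),(180,60,255)),("vial",(.572,-.39,.039),(0,0,130),(180,60,255))]:
    p=proj(T,(x,y,z));print(n,np.round(p),seg(im,T,p,z,lo,hi,22))
tell()
E
```

```text
dish [[0.54940686 0.39084277 0.054     ]] glass [[0.54954842 0.39022862 0.032     ]] box [0.54796042 0.3907818  0.028     ]
dish [142. 227.] [548.6 424.   40.    6.7   3.2 547.9 423.2]
block [380. 180.] [ 655.4 -128.4   85.5   65.3   88.4  637.  -113.9]
case [188. 300.] [392.6 294.4  97.   87.1   2.9 390.6 298.2]
tin [439. 310.] [ 387.7 -259.3   90.7   89.2   81.3  388.4 -259.3]
vial [497. 227.] [ 5.747e+02 -3.889e+02  9.700e+01  9.420e+01  3.000e-01  5.745e+02
 -3.887e+02]
t 35.7 tcp [551.1 196.7 197.7] yaw -22.5 open 1.0 q6 2.14 F [ 1.1 -2.3 -0.4]
```

```bash

python3 -m jog '{"travel":[[0,0,0],[0,0,0],[0,0,0],[0,0,0],[0,0,0]],"dr":[[0,0,0],[0,0,0],[0,0,0],[0,0,0],[0,0,0]],"jaw":[0,0,0,0,0]}'
python3 - <<'E'
from h import *
s=get_state();s["eef_pos"]=np.array([.391,.2879,.1352]);s["tcp_rot"]=np.array([.998,-.0635,0,0]);C=cam("wrist",s)
print("case",ray(C,[(302,176),(348,176),(305,292),(350,292)],.029).mean(0),"tray",ray(C,[(281,144),(374,144),(286,293),(369,293)],.012).mean(0))
sign_off();tell()
E
```

```text
time: 36.12
eef_pos: [0.552, 0.206, 0.1999]
tcp_rot: [0.981, -0.192, -0.0, 0.0]
contact_force: [0.3, 0.3, -0.1]
opening: 1.0
case [0.38928659 0.2872527  0.029     ] tray [0.39325874 0.28589598 0.012     ]
the job is handed in; nothing more can be done
the job is handed in; nothing more can be done
```

I moved all five containers, in the order vial, tin, block, case, dish, and set each one on its own station. The job was handed in at about 36 s, with the gripper open and clear. I left the blue, pink and turquoise look-alikes alone.

Close wrist views after each placing showed every container upright. The table gives the horizontal distance between each container and its station centre, which must stay below 14 mm:

| Container | Station | Distance off centre |
|---|---|---|
| Dish | Light base glass | about 1 mm |
| Block | Balance pan | about 1–2 mm |
| Case | Slide tray | about 4 mm by the last check, flat and within a degree or so of the tray's length |
| Tin | Well of the dry block | about 1 mm |
| Vial | Vial cup | about 2 mm |

- **Final top-camera check failed:** its colour masks ran into the stations and gave no usable container positions. The 16-picture viewing limit was also reached, so I could not view that image.
- **Dish mask:** the automatic mask for the dish after placing also caught the glass around it. I read its position by eye from the same picture instead.
- **Evidence used:** the figures above come from the wrist views taken just after each release, and the pixel points were mostly picked by eye. I did not re-measure the first four containers after moving on, though nothing touched them later.

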